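Bring a chromatograph's gas line into service on a crowded bench manifold

TASK

Put the gas line that feeds the chromatograph (the one whose outlet tube bends down through the plate; the other line is blanked with a cap and must be left as it is) into service. First lift out the bottle left standing among the valve levers and set it down, not drop it, upright in the free place in the spill tray; then open that line's isolating valve fully while its throttle valve is still shut, and lastly turn the throttle's lever until its pointer stands at the black set-point clip on its graduated quadrant. Do not shift the clips, tip the bottle or disturb the other things on the bench.

Things in the scene. Friction and masses are not known exactly. Their poses are not given: they have to be found in the camera images.
- live_line_outlet (a point): outlet end, on the pipe axis 51 mm above the bench, of the line that feeds the chromatograph: brass fitting and a 10 mm steel tube that bends down through the plate. Axes of the line: y along the 21 mm pipe from outlet to inlet end (with pressure gauge), x across, roughly away from the robot, z up. Along y from here: throttle stem +120, isolating stem +300, gauge +385 mm (top 117 mm above the bench)
- spare_line_outlet (a point): outlet end of the other, parallel, blanked line, 145 mm from the first: a short brass cap 32 mm across, no tube. Same valves and sizes; leave it alone. Both lines stand on one fixed steel base plate (320 x 460 mm, 6 mm thick); which of them is nearer the robot varies
- live_line_iso_stem (a point): vertical turning axis of the isolating valve's lever on the live line, at lever height, 110 mm above the bench; axes as the line's. The isolating valve is the ball valve at the inlet (gauge) end, with no pointer or dial
- live_iso_grip (a point): point of the black sleeve, 5 mm short of its middle, of the isolating lever, 60 mm from the stem axis, 110 mm above the bench. Sleeve 60 mm long (35 to 95 from the stem), 18 wide, 12 high. This point's x axis points from the grip to the stem. Pinch it across the 18 mm from above: once the bottle is away, the fingertips may go 20 mm below its mid-height
- live_iso (a joint): isolating lever, rad: 0 shut (lever across the pipe, pointing to the line's -x), pi/2 fully open (along the pipe, pointing to the line's -y, to the outlet). Grows counter-clockwise seen from above; stops at both ends; friction about 0.25 N m (4 N at the grip); stays where it is left
- live_line_throttle_stem (a point): vertical turning axis of the throttle valve's lever on the live line, at lever height, 110 mm above the bench; axes as the line's. The throttle is the valve with a pointer over a white graduated quadrant (radius 66 mm, top 94 mm above the bench) on the side away from its lever
- live_throttle_grip (a point): point of the black sleeve, 5 mm short of its middle, of the throttle lever, sizes and axes as for the isolating lever: 60 mm from its stem, 18 mm wide, 110 mm above the bench
- live_throttle (a joint): throttle lever, rad: 0 shut (lever across the pipe), pi/2 fully open (along the pipe towards the outlet), counter-clockwise from above, friction as for the isolating lever. It starts shut or nearly (0 to 0.2)
- live_throttle_tip (a point): tip of the thin pointer that is one piece with the throttle lever, on the side opposite the sleeve, 60 mm from the stem axis
- live_mark_point (a point): the place, at the inner face of the live line's set-point clip and 60 mm from the stem axis, where the pointer tip has to stand. The clip is a black block, 10 mm wide, 14 mm long, on the rim of the quadrant (60 to 77 mm from the stem)
- live_mark (a joint): angle of the clip, rad, on the same scale as live_throttle: the pointer stands at it when both are equal. Held by stiff friction; differs each time (0.6 to 1.1)
- spare_throttle_grip (a point): grip point (60 mm from the stem) on the sleeve of the blanked line's throttle lever (it may stand at any angle), 110 mm above the bench
- spare_iso_grip (a point): grip point (60 mm from the stem) on the sleeve of the blanked line's isolating lever (shut), 110 mm above the bench
- spare_mark_point (a point): 60 mm radius point at the blanked line's set-point clip
- bottle_center (a point): centre of the bottle to move: amber glass, black cap, 56 mm diameter, 155 tall, this point 77.5 mm above its foot; 0.14 to 0.28 kg. Body ends 103 mm, neck (29 mm) begins 123 mm, cap (38 mm diameter, 26 high) 129 mm above the foot. It stands on the base plate, 6 mm above the bench, in the sweep of the live isolating lever; lever tops are 116 mm above the bench
- bottle: the same bottle, origin at the centre of its foot
- tray_in (a point): centre of the inner floor (5 mm above the bench) of the fixed white spill tray: outside 290 mm along its x, 120 mm along y, walls 5 mm thick, 45 mm high. Two other bottles stand in it near its x axis; the widest gap along x, beside or between them (75 mm or more), takes the bottle
- bottle_b: amber bottle in the tray, 60 mm diameter, 160 mm tall with a 38 mm black cap; origin at its foot; bystander
- bottle_c: white plastic bottle in the tray, 60 mm diameter, 135 mm tall with a 44 mm cap; origin at its foot; bystander
- tape: white reel, 54 mm diameter, 32 mm tall, on the base plate between the two lines; bystander
- spanner: steel spanner, 170 mm, lying on the bench before the manifold; bystander
- vials: white vial rack, 100 x 160 x 48 mm, on the bench to the right; bystander
- beaker: empty glass beaker, 72 mm diameter, 95 mm tall, beyond the tray; bystander
- box: cardboard box, 200 x 110 x 80 mm, on the bench to the right of the manifold; bystander

How it is judged:
By the outcome, as a careful person would: the job done as asked, in the order asked, and still so for the second after the job is handed in, with the robot touching nothing.
It also fails if it takes over 61 s, if anything falls off the work surface, if the arm or the gripper's body presses on something with over 40 N, if the wrist force passes 120 N, or if a joint passes its speed limit or range.

ROBOT

A 6-joint arm with a two-finger parallel gripper is mounted at the origin on the work surface. World frame = base frame: x ahead of the robot, y to its left, z up, the work surface at z = 0. Lengths are in m, angles in rad, forces in N, time in s.
With the tool pointing down it reaches from about 0.325 to 0.75 m from the base axis. Payload 7.6 kg.
Tool frame: the origin (TCP) lies on the centre line of the jaws, within the pads' length; the fingertips stand 19 mm ahead of it and the grasp point (between the pads) is the TCP; x points along the fingers, z is the direction in which the jaws open and shut, and the axes are right-handed (so a half turn about x gives the same grasp; the last joint's range is limited). The gripper opens to 85 mm and grips with 20 to 120 N. Pads are 22 mm wide; open, the fingers measure 114 mm over their backs; the gripper's body (76 mm by 85 mm) begins 54 mm behind the grasp point. The pads swing forward as they close: fully open they stand 13 mm farther back than shut.
Start: joints at [-1.24, 0.052, 1.401, -0, 1.689, -0.07], TCP at [0.205, -0.483, 0.223] pointing down, gripper open.
Joint ranges: [-2.9, 2.9], [-0.91, 2.17], [0.12, 2.37], [-1.06, 4.2], [0.26, 2.73], [-2.93, 2.93]. Speed limits (rad/s): [2.57, 2.57, 3.01, 3.14, 3.14, 3.14].

INTERFACE

Orientations are given as a 3x3 rotation matrix whose columns are the frame's x, y, z axes.
In Python, from station import arm, optics, models gives the robot as it stands. The module is installed in compiled form; this text tells all that it offers.
- The arm moves only by the tool move_arm, never from a script. Its argument "increments" is a list of rows, each a list of 6 numbers: the shift along the tool's x, y, z each as a share of 0.8 m, from -1 to 1, then the turn, a rotation vector about the tool's x, y, z each as a share of 45 degrees, from -1 to 1. A call has 1 to 12 rows; each row is the pose to reach, as a shift and turn from the pose measured when the call began, along the tool's axes at that moment; what a row does not reach only later rows make up. A row lasts 1/12 s, in which the tool goes at most 41.7 mm and 7.16 degrees, less where a joint would pass 70% of its speed; a pose out of reach is approached as far as the arm can. A call with a number of a shift or a turn outside -1 to 1 is refused whole. A call with a gripper value outside its range is refused whole. "jaw" is the gripper's target within -1 to 1 (shut at 1, half-way at 0, fully open at -1), set as the call begins (left out, the last holds). The fingers move at their own pace and stop on an object; "force" is the grip in N (left out, the last holds). Time passes only in rows, so rows that repeat a pose let the fingers close. It gives the time, the measured TCP pose, the force and the opening at its end, in the units of the state.
- arm.read_state(): the state, without advancing time (a new reading comes with each control period).
- optics.snapshot(name): name is "side" or "top" or "wrist"; returns the picture (420x560x3 uint8, red, green, blue); there is no depth.
- optics.get_calibration(name): a dict with "K" (3x3 intrinsics, pixels), "world_from_camera" (4x4, takes a point from camera to world coordinates). Camera axes: x right, y up, looking along -z (the intrinsics and any distortion apply to the point x, -y, -z); pixel columns grow to the right and rows downward; lengths in m; the calibration is good to about 2 mm. A picture is of the moment at which its call begins: read the wrist's pose just before it. get_calibration takes no time and is no camera call; for the wrist camera it gives the pose at the moment of the call.
- arm.close_job(): hands the job in, once; it reports no verdict.
Trained networks look in the newest picture that a camera, given by its name, has taken for a name from the list of things; names that differ only in an ending like _2 or _b are one class to them, and where a whole thing is asked for, a point or a joint stands for the part that bears it (a point fixed in the world has none). Each returns a list of dicts, best first, with "confidence" (0 to 1); they miss things now and then, are a little off and sometimes report something else, mostly with a low value. They report only what shows in the picture. A call takes as long as a camera call.
- models.spot_in(name, camera): "location" ([row, column] in pixels, amid what is visible of it).
- models.place_of(name, camera): "location" ([row, column] in pixels: a listed point, or the origin of a listed thing).
The state is a dict: "t": time; "joints": joint angles; "dq": joint speeds; "joint_torque": joint torques, N m; "ee_pos": TCP position; "tool_rot": TCP orientation; "force": force on the tool from outside, world axes, zero at the start; "moment": the same for the moment, N m; "width": opening from 0.0 (shut) to 1.0 (fully open).
Only numpy, scipy, OpenCV 4.12 (cv2) and the standard library are available. Lean on these libraries where they do the work, as an engineer would, in place of code of your own. Each camera call takes 0.05 s, during which the arm holds its last target. There are 200 camera calls.

## Working session

There is one attempt and no reset: what is moved stays moved. The work goes in short steps, Python scripts to look and compute and a tool call to move; the robot and the scene stay as the last step left them, time stands still between calls to the robot, and variables do not carry over. Pictures are saved under pics/ and viewed, about 8 in all and at most 12, crops included, and the job is handed in when it is done.

Besides the shell and the picture viewer there is one more tool, called after "Call:" as name([rows], argument=value, ...), one row to a line, values as JSON. move_arm: Moves the arm, as the interface text tells. Shift numbers are shares of 0.8 m and turn numbers shares of 45 degrees, none past 1 either way. Its arguments: {"type":"object","properties":{"increments":{"type":"array"},"jaw":{"type":"number"},"force":{"type":"number"}},"required":["increments"]}

```bash
mkdir -p pics; cat > h.py <<'E'
import numpy as np, cv2
from station import arm, optics, models
def ray(cam,px,cal=None):
    c=cal or optics.get_calibration(cam);K=np.array(c["K"]);T=np.array(c["world_from_camera"])
    v=np.linalg.inv(K)@[px[1],px[0],1.]
    d=T[:3,:3]@np.array([v[0],-v[1],-v[2]]);return T[:3,3],d/np.linalg.norm(d)
def at_z(cam,px,z,cal=None):
    o,d=ray(cam,px,cal);return o+d*(z-o[2])/d[2]
def proj(cam,P,cal=None):
    c=cal or optics.get_calibration(cam);K=np.array(c["K"]);T=np.array(c["world_from_camera"])
    p=np.linalg.inv(T)@np.append(P,1);u=K@np.array([p[0],-p[1],-p[2]]);return u[[1,0]]/u[2]
def tri(r):
    A=np.zeros((3,3));b=np.zeros(3)
    for o,d in r:
        M=np.eye(3)-np.outer(d,d);A+=M;b+=M@o
    return np.linalg.solve(A,b)
def save(cam,name):
    im=optics.snapshot(cam);cv2.imwrite(f"pics/{name}.png",im[:,:,::-1]);return im
E
python3 - <<'E'
from h import *
Z=dict(live_line_outlet=.051,spare_line_outlet=.051,live_line_iso_stem=.11,live_iso_grip=.11,live_line_throttle_stem=.11,live_throttle_grip=.11,live_throttle_tip=.1,live_mark_point=.1,spare_throttle_grip=.11,spare_iso_grip=.11,spare_mark_point=.1,bottle_center=.0835,bottle=.006,tray_in=.005,bottle_b=.005,bottle_c=.005)
np.set_printoptions(precision=3,suppress=True)
for cam in ("top","side"):
    save(cam,cam+"0");c=optics.get_calibration(cam)
    print(cam,np.array(c["world_from_camera"])[:3,3],c["K"][0])
    for n,z in Z.items():
        for d in models.place_of(n,cam)[:3]:
            print(cam,n,np.round(d["location"],1),round(d["confidence"],2),at_z(cam,d["location"],z,c))
print(arm.read_state())
a=cv2.imread("pics/top0.png");b=cv2.imread("pics/side0.png")
E
```

```text
top [ 0.484 -0.055  1.228] [436.916   0.    274.745]
top live_line_outlet [227.2 369.3] 0.9 [ 0.518 -0.289  0.051]
top live_line_outlet [194. 264.] 0.7 [ 0.613 -0.008  0.051]
top spare_line_outlet [170.8 372.8] 0.74 [ 0.67  -0.303  0.051]
top spare_line_outlet [210.2 313.1] 0.41 [ 0.566 -0.139  0.051]
top spare_line_outlet [226.  368.5] 0.32 [ 0.521 -0.287  0.051]
top live_line_iso_stem [228.7 261.5] 0.88 [ 0.517 -0.002  0.11 ]
top live_iso_grip [253.1 260. ] 0.67 [0.455 0.003 0.11 ]
top live_iso_grip [197.1 354.6] 0.57 [ 0.594 -0.242  0.11 ]
top live_line_throttle_stem [229.2 331.1] 0.9 [ 0.513 -0.18   0.11 ]
top live_line_throttle_stem [150.7 190.6] 0.24 [0.724 0.179 0.11 ]
top live_throttle_grip [250.2 333.9] 0.74 [ 0.459 -0.185  0.11 ]
top live_throttle_tip [203.9 328.9] 0.88 [ 0.578 -0.177  0.1  ]
top live_mark_point [208.9 312.2] 0.49 [ 0.566 -0.133  0.1  ]
top live_mark_point [197.1 356.1] 0.45 [ 0.595 -0.247  0.1  ]
top live_mark_point [256.3 134.9] 0.21 [0.453 0.327 0.1  ]
top spare_throttle_grip [182.5 352. ] 0.8 [ 0.631 -0.236  0.11 ]
top spare_throttle_grip [253.2 427.6] 
[... 2303 characters left out ...]
e bottle_b [144.9 225.8] 0.76 [0.364 0.363 0.005]
side bottle_c [145.9 265. ] 0.95 [0.506 0.35  0.005]
side bottle_c [236.4 256. ] 0.77 [ 0.461 -0.056  0.005]
side bottle_c [144.9 225.8] 0.76 [0.364 0.363 0.005]
{'t': 1.7, 'joints': array([-1.24 ,  0.052,  1.401, -0.   ,  1.689, -0.07 ]), 'dq': array([ 0.001,  0.   ,  0.001, -0.001, -0.001,  0.001]), 'joint_torque': array([  0.   , -38.155, -36.03 ,  -0.   ,   0.   ,   0.   ]), 'ee_pos': array([ 0.205, -0.483,  0.223]), 'tool_rot': array([[ 0.   ,  0.921,  0.39 ],
       [-0.   ,  0.39 , -0.921],
       [-1.   , -0.   ,  0.   ]]), 'force': array([-0.693, -0.734, -0.761]), 'moment': array([ 0.013, -0.025,  0.029]), 'width': 0.999704067809481}
```

View pics/top0.png

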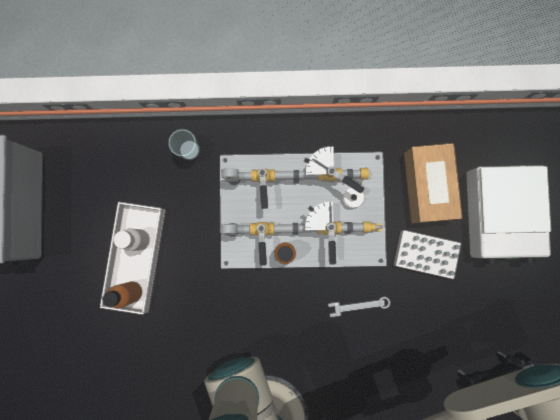

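View pics/side0.png

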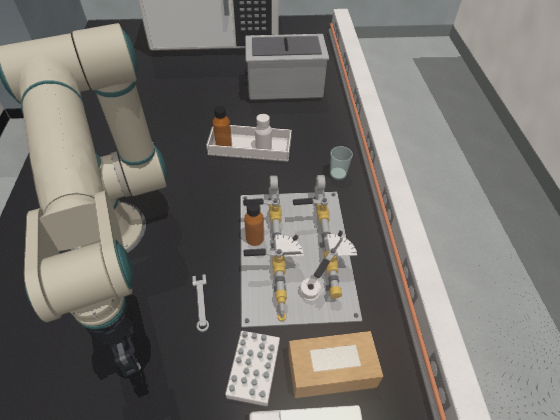

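Both pictures show the live line as the nearer one: its outlet tapers at top (227,380), against the spare's blunt cap at top (173,368). The bottle stands at top (252,285), between the live levers. In the tray, the wide gap is between the amber bottle (295,122) and the white one (240,130). I'll move over the bottle and look with the wrist camera.

Call:
move_arm([
  [-0.096,0.472,-0.361,-1,0,0],
  [-0.096,0.472,-0.361,-1,0,0],
  [-0.096,0.472,-0.361,-1,0,0],
  [-0.096,0.472,-0.361,-1,0,0],
  [-0.096,0.472,-0.361,-1,0,0],
  [-0.096,0.472,-0.361,-1,0,0],
  [-0.096,0.472,-0.361,-1,0,0],
  [-0.096,0.472,-0.361,-1,0,0],
  [-0.096,0.472,-0.361,-1,0,0],
  [-0.096,0.472,-0.361,-1,0,0],
  [-0.096,0.472,-0.361,-1,0,0],
  [-0.096,0.472,-0.361,-1,0,0],
], jaw=-1, force=40)

```text
t: 2.7
ee_pos: [0.4411, -0.0668, 0.3005]
tool_rot: [[0.002, 0.373, 0.928], [0.0, 0.928, -0.373], [-1.0, 0.001, 0.001]]
force: [1.1, -0.5, -0.3]
width: 1.002
```

```bash
cat >> h.py <<'E'
np.set_printoptions(precision=3,suppress=True)
def to(p,yaw=None):
    "increment shares for world TCP p, yaw = angle (deg) of tool z; tool kept straight down"
    from scipy.spatial.transform import Rotation as Ro
    s=arm.read_state();R=np.array(s["tool_rot"]);c=np.degrees(np.arctan2(R[1,2],R[0,2]))
    y=np.radians(c if yaw is None else yaw);z=np.array([np.cos(y),np.sin(y),0]);x=np.array([0,0,-1.])
    T=np.c_[x,np.cross(z,x),z]
    print("yaw",c.round(2),"p",s["ee_pos"],"t",s["t"],"shares",(R.T@(np.array(p)-s["ee_pos"])/.8).round(4),(Ro.from_matrix(R.T@T).as_rotvec()/np.radians(45)).round(4))
E
python3 - <<'E'
from h import *
s=arm.read_state();print(s["ee_pos"],s["t"],s["joints"])
c=optics.get_calibration("wrist");save("wrist","w1")
for n,z in dict(bottle_center=.0835,bottle=.006,live_line_iso_stem=.11,live_iso_grip=.11,live_line_throttle_stem=.11,live_throttle_grip=.11,live_throttle_tip=.1,live_mark_point=.1,spare_mark_point=.1).items():
    for d in models.place_of(n,"wrist")[:2]: print(n,np.round(d["location"],1),round(d["confidence"],2),at_z("wrist",d["location"],z,c))
to(s["ee_pos"],-22)
print(np.array(c["world_from_camera"]))
E
```

```text
[ 0.441 -0.067  0.3  ] 2.7 [-0.234 -0.177  1.467  0.001  1.85   0.148]
bottle [160.5 291.9] 0.62 [ 0.457 -0.061  0.006]
bottle [285.5 521.1] 0.44 [ 0.687 -0.338  0.006]
live_line_iso_stem [ 89.  333.7] 0.64 [ 0.518 -0.001  0.11 ]
live_iso_grip [119.1 278.5] 0.89 [ 0.462 -0.007  0.11 ]
live_line_throttle_stem [258.8 392.5] 0.88 [ 0.519 -0.18   0.11 ]
live_line_throttle_stem [152.8 538.8] 0.39 [ 0.68  -0.127  0.11 ]
live_throttle_grip [281.3 341.1] 0.9 [ 0.461 -0.184  0.11 ]
live_throttle_grip [ 59.8 428.4] 0.55 [ 0.604 -0.009  0.11 ]
live_throttle_tip [237.  444.9] 0.93 [ 0.578 -0.182  0.1  ]
live_mark_point [204.9 418.6] 0.45 [ 0.562 -0.138  0.1  ]
spare_mark_point [154.1 542.3] 0.82 [ 0.689 -0.134  0.1  ]
yaw -22.13 p [ 0.44  -0.071  0.3  ] t 3.2 shares [-0.001  0.005 -0.   ] [-0.003  0.     0.   ]
[[ 0.928  0.358  0.1    0.468]
 [-0.371  0.892  0.256 -0.002]
 [ 0.002 -0.275  0.961  0.452]
 [ 0.     0.     0.     1.   ]]
```

View pics/w1.png

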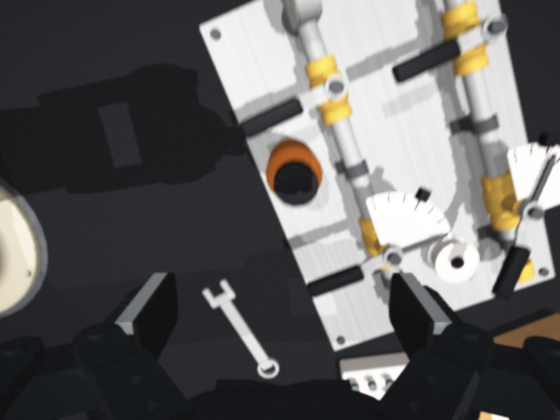

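The wrist picture shows the cap at about (183,296), the iso lever at (118,272), the throttle lever at (281,335) and the live clip at (195,423). I'll check these against the other views.

```bash
python3 - <<'E'
from h import *
c=optics.get_calibration("wrist");print(c["K"])
print("cap",[at_z("wrist",(183,296),z,c) for z in(.161,.15)])
for z in (.09,.1): print("clip",at_z("wrist",(195,423),z,c))
print("cap top/side @.161 from centre .458,-.063:",proj("wrist",[.458,-.063,.161],c),proj("top",[.458,-.063,.161]),proj("side",[.458,-.063,.161]))
im=np.hstack([cv2.resize(cv2.imread(f"pics/{n}.png")[a:a+60,b:b+80],(400,300),interpolation=cv2.INTER_CUBIC) for n,a,b in(("top0",225,245),("side0",190,220))]);cv2.imwrite("pics/c1.png",im)
to([.458,-.063,.22],-22);to([.458,-.063,.15],-22)
E
```

```text
[[358.332   0.    282.91 ]
 [  0.    358.332 213.953]
 [  0.      0.      1.   ]]
cap [array([ 0.456, -0.063,  0.161]), array([ 0.455, -0.065,  0.15 ])]
clip [ 0.57  -0.138  0.09 ]
clip [ 0.567 -0.134  0.1  ]
cap top/side @.161 from centre .458,-.063: [181.947 298.721] [252.044 286.023] [205.199 253.392]
yaw -22.13 p [ 0.44  -0.071  0.3  ] t 3.2 shares [0.1   0.018 0.018] [-0.003  0.     0.   ]
yaw -22.13 p [ 0.44  -0.071  0.3  ] t 3.2 shares [0.187 0.018 0.018] [-0.003  0.     0.   ]
```

View pics/c1.png

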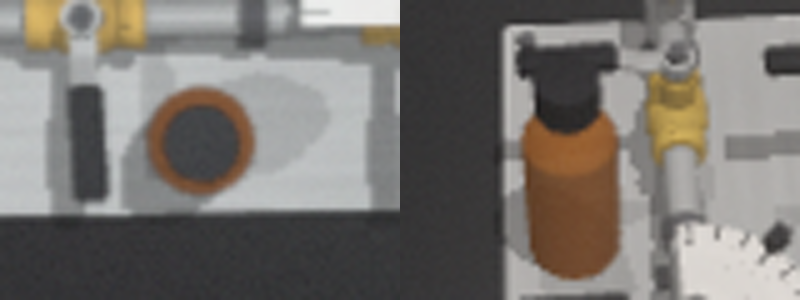

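Call:
move_arm([
  [0,0.0174,0.0132,0,0,0],
  [0.04,0.0174,0.0132,0,0,0],
  [0.09,0.0174,0.0132,0,0,0],
  [0.14,0.0174,0.0132,0,0,0],
  [0.1875,0.0174,0.0132,0,0,0],
  [0.1875,0.0174,0.0132,0,0,0],
  [0.1875,0.0174,0.0132,0,0,0],
])

```text
t: 3.78
ee_pos: [0.4536, -0.0623, 0.1489]
tool_rot: [[-0.004, 0.377, 0.926], [0.001, 0.926, -0.377], [-1.0, -0.001, -0.003]]
force: [0.8, -0.5, 1.1]
width: 1.0
```

```bash
python3 - <<'E'
from h import *
s=arm.read_state();print(s["ee_pos"],s["force"]);save("wrist","w2")
E
```

```text
[ 0.454 -0.062  0.149] [ 0.752 -0.483  1.073]
```

View pics/w2.png

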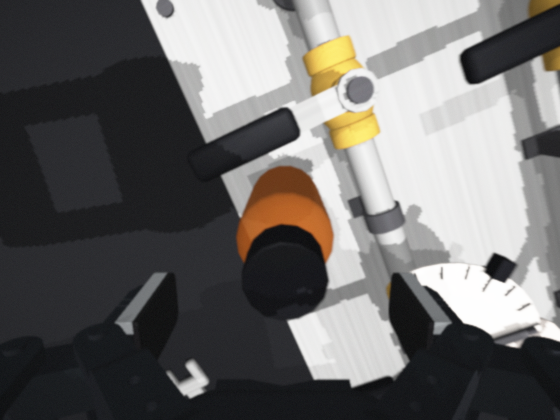

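The cap at (272,285) is centred between the jaws. I'll check that it lies at the grasp point before closing.

```bash
python3 - <<'E'
from h import *
s=arm.read_state();p=np.array(s["ee_pos"])
c=optics.get_calibration("wrist");print("TCP px",proj("wrist",p,c),"captop@tcp",proj("wrist",[p[0],p[1],.161],c),proj("wrist",[p[0],p[1],.135],c))
E
```

```text
TCP px [269.866 280.714] captop@tcp [279.244 280.632] [256.001 280.835]
```

Call:
move_arm([
  [0,0,0,0,0,0],
  [0,0,0,0,0,0],
  [0,0,0,0,0,0],
  [0,0,0,0,0,0],
  [0,0,0,0,0,0],
  [0,0,0,0,0,0],
  [0,0,0,0,0,0],
  [0,0,0,0,0,0],
  [0,0,0,0,0,0],
  [0,0,0,0,0,0],
], jaw=1, force=60)

```text
t: 4.67
ee_pos: [0.4567, -0.0627, 0.1551]
tool_rot: [[0.008, 0.377, 0.926], [-0.002, 0.926, -0.377], [-1.0, 0.001, 0.008]]
force: [-1.8, 1.5, 16.3]
width: -0.003
```

The jaws shut on nothing and there is an upward force, so I'll look before moving.

```bash
python3 - <<'E'
from h import *
a=save("wrist","w3");b=save("side","s3");s=arm.read_state();print(s["ee_pos"],s["force"],s["width"])
im=np.hstack([cv2.resize(a,(480,360)),cv2.resize(b[140:300,200:342],(320,360),interpolation=cv2.INTER_CUBIC)]);cv2.imwrite("pics/c3.png",im[:,:,::-1])
E
```

```text
[ 0.457 -0.063  0.155] [-3.358  0.702 15.856] -0.0018663830746695894
```

View pics/c3.png

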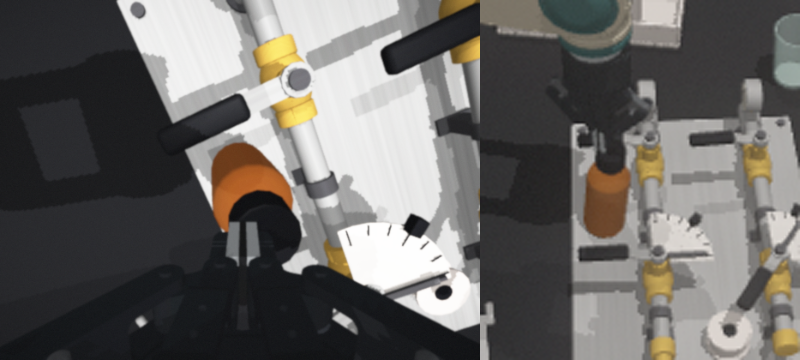

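```bash
python3 - <<'E'
from h import *
p=np.array(arm.read_state()["ee_pos"]);c=optics.get_calibration("wrist");R=np.array(arm.read_state()["tool_rot"])
for z in(.135,.161): q=at_z("wrist",(262,309),z,c);print(q,"tool offset",R.T@(q-p))
print("tip px",proj("wrist",p+R[:,0]*.019,c),"tcp",proj("wrist",p,c),arm.read_state()["moment"])
a=cv2.imread("pics/w3.png")[150:350,180:440];b=cv2.imread("pics/s3.png")[180:260,220:300]
cv2.imwrite("pics/c4.png",np.hstack([cv2.resize(a,(494,380),interpolation=cv2.INTER_CUBIC),cv2.resize(b,(300,380),interpolation=cv2.INTER_CUBIC)]))
E
```

```text
[ 0.469 -0.073  0.135] tool offset [ 0.02  -0.005  0.015]
[ 0.471 -0.061  0.161] tool offset [-0.006  0.006  0.013]
tip px [254.012 280.859] tcp [269.833 280.662] [ 0.2    0.481 -0.024]
```

View pics/c4.png

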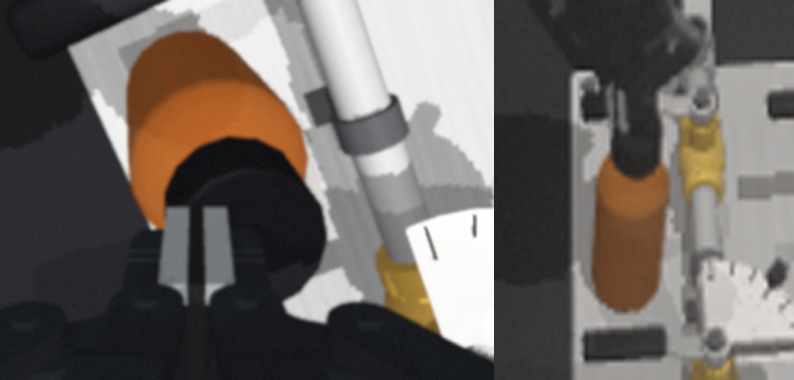

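The picture and the lift show the shut fingertips resting on the cap's top and nudging the bottle askew. The tips are about 25 mm higher than the stated TCP implies, at roughly TCP +6 mm when shut. I'll rise, open and re-check the bottle.

Call:
move_arm([
  [-0.03,0,0,0,0,0],
  [-0.06,0,0,0,0,0],
  [-0.1,0,0,0,0,0],
  [-0.1,0,0,0,0,0],
  [-0.1,0,0,0,0,0],
  [-0.1,0,0,0,0,0],
])

```text
t: 5.27
ee_pos: [0.456, -0.0626, 0.2347]
tool_rot: [[0.007, 0.377, 0.926], [-0.002, 0.926, -0.377], [-1.0, 0.001, 0.007]]
force: [-0.5, 0.0, -0.1]
width: 0.0
```

Call:
move_arm([
  [0,0,0,0,0,0],
  [0,0,0,0,0,0],
  [0,0,0,0,0,0],
  [0,0,0,0,0,0],
  [0,0,0,0,0,0],
  [0,0,0,0,0,0],
  [0,0,0,0,0,0],
  [0,0,0,0,0,0],
], jaw=-1)

```text
t: 5.93
ee_pos: [0.456, -0.0626, 0.2347]
tool_rot: [[0.007, 0.377, 0.926], [-0.002, 0.926, -0.377], [-1.0, 0.001, 0.007]]
force: [-0.5, -0.5, -0.4]
width: 0.998
```

```bash
python3 - <<'E'
from h import *
s=arm.read_state();c=optics.get_calibration("wrist");a=save("wrist","w5");b=save("side","s5")
print(s["ee_pos"],s["t"],s["force"],s["width"])
for cam,cc in(("wrist",c),("side",None)):
  for n,z in (("bottle",.006),("bottle_center",.0835)):
    for d in models.place_of(n,cam)[:3]: print(cam,n,np.round(d["location"],1),round(d["confidence"],2),at_z(cam,d["location"],z,cc))
np.save("w5cal.npy",c,allow_pickle=True)
im=np.hstack([cv2.resize(a,(480,360)),cv2.resize(b[150:270,200:307],(320,360),interpolation=cv2.INTER_CUBIC)]);cv2.imwrite("pics/c5.png",im[:,:,::-1])
E
```

```text
[ 0.456 -0.063  0.235] 5.9333 [-0.455 -0.466 -0.373] 0.9979465323857495
wrist bottle [180.5 279.7] 0.88 [ 0.455 -0.063  0.006]
wrist bottle_center [324.9 546.7] 0.59 [ 0.647 -0.279  0.084]
side bottle [236.6 257.7] 0.76 [ 0.466 -0.057  0.006]
side bottle [145.8 262. ] 0.74 [0.495 0.35  0.006]
side bottle [144.2 221.6] 0.68 [0.348 0.366 0.006]
side bottle_center [220.7 255.5] 0.71 [ 0.462 -0.057  0.084]
side bottle_center [236.3 257.6] 0.28 [ 0.466 -0.113  0.084]
```

View pics/c5.png

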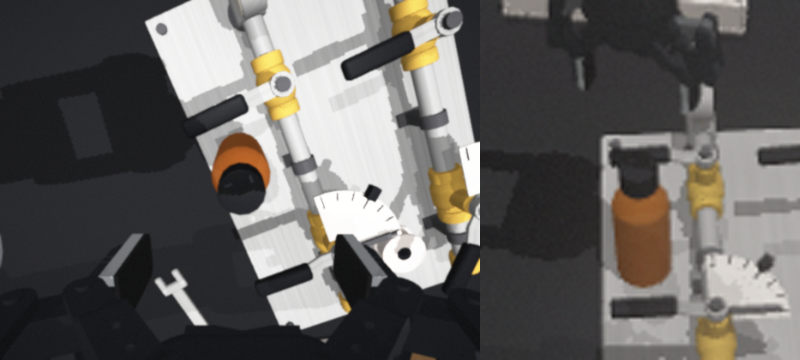

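The bottle stands upright with its cap at wrist (221,282), about 4 mm along tool +y. I'll descend lower this time, to TCP z = 0.125, and then close.

Call:
move_arm([
  [0.03,0.005,0,0,0,0],
  [0.07,0.005,0,0,0,0],
  [0.11,0.005,0,0,0,0],
  [0.137,0.005,0,0,0,0],
  [0.137,0.005,0,0,0,0],
  [0.137,0.005,0,0,0,0],
])

```text
t: 6.73
ee_pos: [0.4578, -0.0589, 0.1248]
tool_rot: [[0.005, 0.377, 0.926], [-0.001, 0.926, -0.377], [-1.0, 0.001, 0.005]]
force: [-0.5, -0.0, 1.0]
width: 1.0
```

Call:
move_arm([
  [0,0,0,0,0,0],
  [0,0,0,0,0,0],
  [0,0,0,0,0,0],
  [0,0,0,0,0,0],
  [0,0,0,0,0,0],
  [0,0,0,0,0,0],
  [0,0,0,0,0,0],
  [0,0,0,0,0,0],
], jaw=1, force=50)

```text
t: 7.4
ee_pos: [0.4583, -0.059, 0.1264]
tool_rot: [[0.007, 0.377, 0.926], [-0.001, 0.926, -0.377], [-1.0, 0.001, 0.007]]
force: [-0.8, 0.2, 5.2]
width: 0.428
```

```bash
python3 - <<'E'
from h import *
s=arm.read_state();print(s["t"],s["ee_pos"],s["force"],s["width"],s["moment"])
t=[at_z("top",p,.05) for p in((204,119),(208,163),(313,146),(306,102))];print(t,np.mean(t,0))
# bottles: cap/foot in side & top
b=cv2.imread("pics/top0.png")[195:320,90:175];cv2.imwrite("pics/c6.png",cv2.resize(b,(544,800)[:2] if 0 else (408,600),interpolation=cv2.INTER_CUBIC))
for n,P in dict(b=[.36,.365,.165],c=[.506,.349,.14]).items(): print(n,proj("top",P),proj("side",P))
for n in("bottle_c","bottle_b"):
  for d in models.spot_in(n,"top")[:3]:print(n,d)
to([.456,-.06,.28])
E
```

```text
7.4 [ 0.458 -0.059  0.126] [-0.782  0.215  5.232] 0.42814885605022024 [0.118 0.487 0.005]
[array([0.594, 0.388, 0.05 ]), array([0.581, 0.268, 0.05 ]), array([0.3  , 0.314, 0.05 ]), array([0.32 , 0.433, 0.05 ])] [0.449 0.351 0.05 ]
b [295.963 110.404] [108.576 220.811]
c [235.718 120.92 ] [116.223 264.475]
bottle_c {'location': [253.6, 283.2], 'confidence': 0.92}
bottle_c {'location': [239.0, 133.0], 'confidence': 0.89}
bottle_c {'location': [296.3, 120.8], 'confidence': 0.57}
bottle_b {'location': [253.6, 283.2], 'confidence': 0.92}
bottle_b {'location': [239.0, 133.0], 'confidence': 0.89}
bottle_b {'location': [296.3, 120.8], 'confidence': 0.57}
yaw -22.15 p [ 0.458 -0.059  0.126] t 7.5 shares [-0.192 -0.002 -0.001] [ 0.     0.009 -0.002]
```

View pics/c6.png

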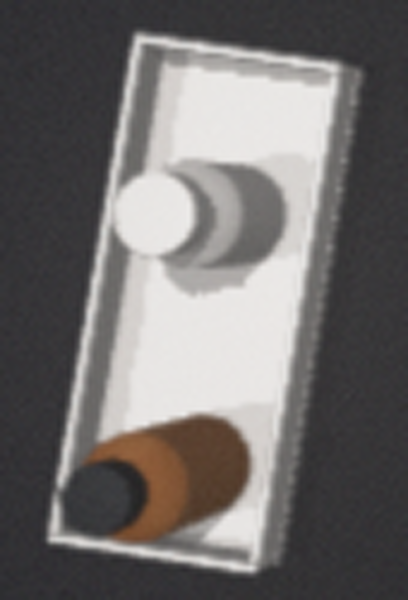

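The cap is gripped (36 mm opening). The tray crop shows the white bottle's cap at top (240,122) and the amber's at (298,111), which makes the gap between them about 83 mm, centred near (0.425, 0.354). I'll lift and carry the bottle there.

Call:
move_arm([
  [-0.02,0,0,0,0,0],
  [-0.05,0,0,0,0,0],
  [-0.09,0,0,0,0,0],
  [-0.13,0,0,0,0,0],
  [-0.17,0,0,-0.1,0,0],
  [-0.205,0,0,-0.22,0,0],
  [-0.22,0.02,-0.01,-0.35,0,0],
  [-0.22,0.05,-0.025,-0.48,0,0],
  [-0.22,0.08,-0.04,-0.61,0,0],
  [-0.22,0.115,-0.058,-0.74,0,0],
  [-0.22,0.15,-0.0755,-0.87,0,0],
  [-0.22,0.185,-0.093,-1,0,0],
])

```text
t: 8.5
ee_pos: [0.4435, 0.1077, 0.3022]
tool_rot: [[0.007, -0.392, 0.92], [-0.001, 0.92, 0.393], [-1.0, -0.004, 0.006]]
force: [0.5, -0.4, -2.6]
width: 0.423
```

```bash
python3 - <<'E'
from h import *
print(arm.read_state()["width"],arm.read_state()["force"]);save("side","s7")
to([.425,.354,.30],67)
E
```

```text
0.423278151544855 [ 0.528 -0.428 -2.642]
yaw 23.75 p [0.443 0.112 0.302] t 8.55 shares [0.003 0.285 0.101] [-0.961  0.008  0.004]
```

Call:
move_arm([
  [0.003,0.03,0.011,-0.13,0,0],
  [0.003,0.065,0.023,-0.26,0,0],
  [0.003,0.1,0.036,-0.4,0,0],
  [0.003,0.14,0.05,-0.53,0,0],
  [0.003,0.18,0.064,-0.66,0,0],
  [0.003,0.215,0.077,-0.79,0,0],
  [0.003,0.245,0.087,-0.92,0,0],
  [0.003,0.27,0.096,-0.961,0.008,0.004],
  [0.003,0.285,0.101,-0.961,0.008,0.004],
  [0.003,0.285,0.101,-0.961,0.008,0.004],
  [0.003,0.285,0.101,-0.961,0.008,0.004],
])

```text
t: 9.47
ee_pos: [0.425, 0.3534, 0.2997]
tool_rot: [[-0.0, -0.92, 0.392], [-0.001, 0.392, 0.92], [-1.0, -0.0, -0.001]]
force: [0.3, -0.7, -3.5]
width: 0.431
```

```bash
python3 - <<'E'
from h import *
c=optics.get_calibration("wrist");a=save("wrist","w8");b=save("top","t8")
to([.425,.354,.16],81)
im=np.hstack([cv2.resize(a,(480,360)),cv2.resize(b[190:325,85:205],(320,360),interpolation=cv2.INTER_CUBIC)]);cv2.imwrite("pics/c8.png",im[:,:,::-1])
print(proj("wrist",[.354,.3625,.165],c),proj("wrist",[.4965,.3455,.14],c))
E
```

```text
yaw 66.89 p [0.425 0.353 0.3  ] t 9.5667 shares [0.175 0.001 0.002] [-0.314 -0.001  0.001]
[111.122 257.425] [263.311 304.584]
```

View pics/c8.png

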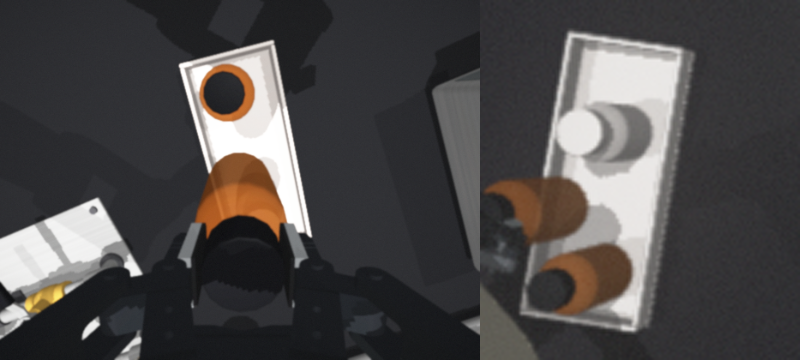

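The held bottle hangs straight over the gap. The amber bottle's cap at wrist (108,259) agrees with my estimate, so I'll go down.

Call:
move_arm([
  [0.03,0.001,0.002,-0.12,0,0],
  [0.065,0.001,0.002,-0.24,0,0],
  [0.1,0.001,0.002,-0.314,0,0],
  [0.135,0.001,0.002,-0.314,0,0],
  [0.165,0.001,0.002,-0.314,0,0],
  [0.185,0.001,0.002,-0.314,0,0],
  [0.2,0.001,0.002,-0.314,0,0],
  [0.21,0.001,0.002,-0.314,0,0],
  [0.213,0.001,0.002,-0.314,0,0],
  [0.213,0.001,0.002,-0.314,0,0],
])

```text
t: 10.4
ee_pos: [0.4255, 0.3541, 0.1301]
tool_rot: [[0.001, -0.988, 0.157], [-0.0, 0.157, 0.988], [-1.0, -0.001, -0.0]]
force: [0.0, -0.3, -2.0]
width: 0.427
```

Call:
move_arm([
  [0.001,0,0,0,0,0],
  [0.0025,0,0,0,0,0],
  [0.004,0,0,0,0,0],
  [0.005,0,0,0,0,0],
  [0.005,0,0,0,0,0],
  [0.005,0,0,0,0,0],
])

```text
t: 10.9
ee_pos: [0.4255, 0.3541, 0.1262]
tool_rot: [[0.001, -0.988, 0.157], [-0.0, 0.157, 0.988], [-1.0, -0.001, -0.0]]
force: [-0.0, -0.1, -2.6]
width: 0.424
```

Not in contact yet, so I'll creep on down.

Call:
move_arm([
  [0.001,0,0,0,0,0],
  [0.002,0,0,0,0,0],
  [0.003,0,0,0,0,0],
  [0.003,0,0,0,0,0],
  [0.003,0,0,0,0,0],
])

```text
t: 11.32
ee_pos: [0.4262, 0.3542, 0.1255]
tool_rot: [[0.003, -0.988, 0.157], [0.001, 0.157, 0.988], [-1.0, -0.003, 0.001]]
force: [-0.6, -2.2, 6.4]
width: 0.426
```

The bottle has landed, so I'll release and rise.

Call:
move_arm([
  [0,0,0,0,0,0],
  [0,0,0,0,0,0],
  [0,0,0,0,0,0],
  [0,0,0,0,0,0],
  [0,0,0,0,0,0],
  [0,0,0,0,0,0],
  [0,0,0,0,0,0],
  [0,0,0,0,0,0],
], jaw=-1)

```text
t: 11.98
ee_pos: [0.4262, 0.3543, 0.1254]
tool_rot: [[0.003, -0.988, 0.157], [0.001, 0.157, 0.988], [-1.0, -0.003, 0.001]]
force: [-1.0, 0.2, 0.9]
width: 0.997
```

Call:
move_arm([
  [-0.03,0,0,0,0,0],
  [-0.07,0,0,0,0,0],
  [-0.12,0,0,0,0,0],
  [-0.17,0,0,0,0,0],
  [-0.22,0,0,0,0,0],
  [-0.22,0,0,0,0,0],
])

```text
t: 12.48
ee_pos: [0.427, 0.3552, 0.3114]
tool_rot: [[0.015, -0.988, 0.157], [0.01, 0.157, 0.988], [-1.0, -0.014, 0.012]]
force: [-0.1, -0.2, 1.8]
width: 1.001
```

```bash
python3 - <<'E'
from h import *
b=save("side","s9");a=save("wrist","w9")
for n in("bottle",):
    for d in models.place_of(n,"side")[:4]: print(np.round(d["location"],1),round(d["confidence"],2),at_z("side",d["location"],.005))
im=np.hstack([cv2.resize(a,(480,360)),cv2.resize(b[80:180,195:284],(320,360),interpolation=cv2.INTER_CUBIC)]);cv2.imwrite("pics/c9.png",im[:,:,::-1])
to([.45,.05,.26],30)
E
```

```text
[147.3 245.7] 0.85 [0.436 0.346 0.005]
[147.1 219. ] 0.74 [0.339 0.352 0.005]
[148.2 263.6] 0.64 [0.501 0.338 0.005]
yaw 80.97 p [0.426 0.354 0.301] t 12.6333 shares [ 0.051 -0.089 -0.371] [1.133 0.003 0.003]
```

View pics/c9.png

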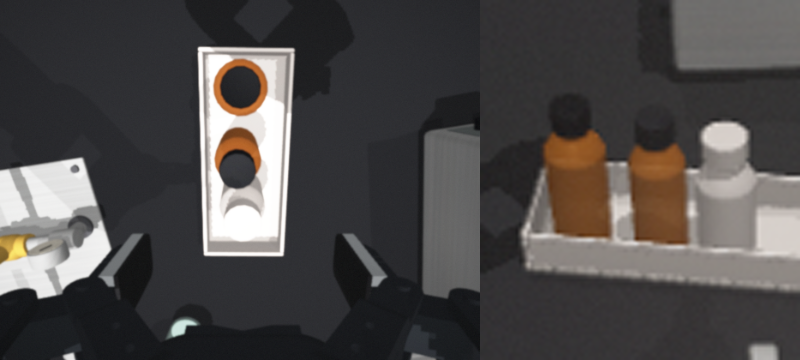

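All three tray bottles stand upright, with the moved one in the gap. That was the 11th view, so I'm keeping the last for the end. Next I'll move over the isolating lever, turning the wrist to yaw −89°.

Call:
move_arm([
  [0,-0.01,-0.05,0.13,0,0],
  [0.01,-0.02,-0.1,0.27,0,0],
  [0.02,-0.03,-0.15,0.4,0,0],
  [0.02,-0.04,-0.2,0.55,0,0],
  [0.03,-0.05,-0.25,0.7,0,0],
  [0.03,-0.06,-0.3,0.85,0,0],
  [0.04,-0.07,-0.35,1,0,0],
  [0.05,-0.08,-0.4,1,0,0],
  [0.05,-0.091,-0.459,1,0,0],
])

```text
t: 13.38
ee_pos: [0.4384, -0.0152, 0.2571]
tool_rot: [[-0.003, -0.587, 0.809], [0.001, 0.809, 0.587], [-1.0, 0.003, -0.001]]
force: [0.7, 0.4, 0.2]
width: 1.001
```

Call:
move_arm([
  [0,0,0,1,0,0],
  [0,0,0,1,0,0],
  [0,0,0,1,0,0],
  [0,0,0,1,0,0],
  [0,0,0,1,0,0],
  [0,0,0,1,0,0],
  [0,0,0,1,0,0],
])

```text
t: 13.97
ee_pos: [0.4376, -0.0152, 0.2548]
tool_rot: [[-0.007, 0.164, 0.986], [0.002, 0.987, -0.164], [-1.0, 0.001, -0.007]]
force: [1.2, -0.1, -0.2]
width: 0.996
```

Call:
move_arm([
  [0,0,0,1,0,0],
  [0,0,0,1,0,0],
  [0,0,0,1,0,0],
  [0,0,0,1,0,0],
  [0,0,0,1,0,0],
  [0,0,0,1,0,0],
  [0,0,0,1,0,0],
])

```text
t: 14.55
ee_pos: [0.4369, -0.0151, 0.2525]
tool_rot: [[-0.011, 0.817, 0.577], [0.002, 0.577, -0.817], [-1.0, -0.008, -0.008]]
force: [-0.1, -0.6, 0.7]
width: 1.001
```

```bash
python3 - <<'E'
from h import *
s=arm.read_state();print(s["joints"]);to([.42,-.03,.26],-89)
E
```

```text
[-0.12  -0.196  1.578  0.001  1.771  0.837]
yaw -54.79 p [ 0.437 -0.015  0.252] t 14.55 shares [-0.009 -0.028  0.003] [ 0.76  -0.007  0.012]
```

Call:
move_arm([
  [-0.009,-0.028,0.003,0.2,0,0],
  [-0.009,-0.028,0.003,0.4,0,0],
  [-0.009,-0.028,0.003,0.6,-0.007,0.012],
  [-0.009,-0.028,0.003,0.76,-0.007,0.012],
  [-0.009,-0.028,0.003,0.76,-0.007,0.012],
  [-0.009,-0.028,0.003,0.76,-0.007,0.012],
])

```text
t: 15.05
ee_pos: [0.4193, -0.0299, 0.2578]
tool_rot: [[-0.004, 1.0, 0.014], [0.001, 0.014, -1.0], [-1.0, -0.004, -0.001]]
force: [0.9, 0.4, -0.3]
width: 1.002
```

```bash
cat > look.py <<'E'
from h import *
import sys
def look():
    c=optics.get_calibration("wrist");save("wrist","wl_%d"%(100*arm.read_state()["t"]))
    for n,z in dict(live_line_iso_stem=.11,live_iso_grip=.11,live_line_throttle_stem=.11,live_throttle_grip=.11,live_throttle_tip=.1,live_mark_point=.1,spare_throttle_grip=.11,spare_iso_grip=.11).items():
        for d in models.place_of(n,"wrist")[:2]: print(n,np.round(d["location"],1),round(d["confidence"],2),at_z("wrist",d["location"],z,c))
E
python3 - <<'E'
from look import *
look();to([.457,-.003,.20],-89)
# sleeve segmentation: dark blob on light plate near expected grip
c=optics.get_calibration("wrist");im=optics.snapshot("wrist")
m=np.zeros(im.shape[:2],np.uint8)
q=np.array([proj("wrist",p,c)[::-1] for p in([.425,-.03,.11],[.425,.024,.11],[.485,.024,.11],[.485,-.03,.11])]);cv2.fillPoly(m,[q.astype(int)],255)
d=((im.max(2)<60)&(m>0)).astype(np.uint8);ys,xs=np.nonzero(d);print(len(xs),q.astype(int).tolist())
n,l,st,ce=cv2.connectedComponentsWithStats(d)
for i in np.argsort(-st[1:,4])[:3]+1:
    pts=np.c_[np.nonzero(l==i)][:, ::-1].astype(np.float32);r=cv2.minAreaRect(pts);print(st[i],r,at_z("wrist",r[0][::-1],.112,c))
E
```

```text
live_line_iso_stem [ 70.8 248.8] 0.85 [ 0.52  -0.002  0.11 ]
live_iso_grip [150.2 253.6] 0.69 [ 0.458 -0.005  0.11 ]
live_line_throttle_stem [ 72.6 478.5] 0.82 [ 0.521 -0.181  0.11 ]
live_throttle_grip [150.6 468.6] 0.92 [ 0.461 -0.183  0.11 ]
live_throttle_tip [268.3 474.4] 0.25 [ 0.351 -0.211  0.1  ]
live_mark_point [ 16.6 423.9] 0.66 [ 0.562 -0.137  0.1  ]
yaw -88.95 p [ 0.42 -0.03  0.26] t 15.5 shares [ 0.075  0.047 -0.033] [ 0.001 -0.     0.001]
1494 [[282, 190], [219, 189], [217, 117], [284, 118]]
[ 219  120   64   71 1480] ((250.5, 155.0), (70.0, 63.0), 90.0) [ 0.455 -0.003  0.112]
[255 126   2   4   4] ((255.5, 127.5), (3.0, 1.0), 90.0) [ 0.478 -0.007  0.112]
[252 136   2   2   2] ((252.5, 136.5), (1.4142135381698608, 0.0), 135.0) [ 0.47  -0.004  0.112]
```

Call:
move_arm([
  [0.02,0.03,-0.02,0,0,0],
  [0.06,0.049,-0.0325,0,0,0],
  [0.1,0.049,-0.0325,0,0,0],
  [0.14,0.049,-0.0325,0,0,0],
  [0.18,0.049,-0.0325,0,0,0],
  [0.2,0.049,-0.0325,0,0,0],
  [0.213,0.049,-0.0325,0,0,0],
  [0.213,0.049,-0.0325,0,0,0],
  [0.213,0.049,-0.0325,0,0,0],
])

```text
t: 16.3
ee_pos: [0.459, -0.0033, 0.0901]
tool_rot: [[0.0, 1.0, 0.018], [0.0, 0.018, -1.0], [-1.0, 0.0, -0.0]]
force: [0.1, -0.2, 0.3]
width: 1.004
```

Call:
move_arm([
  [0,0,0,0,0,0],
  [0,0,0,0,0,0],
  [0,0,0,0,0,0],
  [0,0,0,0,0,0],
  [0,0,0,0,0,0],
  [0,0,0,0,0,0],
  [0,0,0,0,0,0],
  [0,0,0,0,0,0],
], jaw=1, force=30)

```text
t: 16.97
ee_pos: [0.4592, -0.0035, 0.0906]
tool_rot: [[0.001, 1.0, 0.018], [-0.0, 0.018, -1.0], [-1.0, 0.001, 0.0]]
force: [-1.8, -2.5, 3.6]
width: 0.199
```

Gripped at 17 mm. I'll swing the lever through the arc, counter-clockwise about its stem.

Call:
move_arm([
  [0,0.0003,0.0065,-0.111,0,0],
  [0,0.0011,0.013,-0.222,0,0],
  [0,0.0026,0.0194,-0.333,0,0],
  [0,0.0045,0.0257,-0.444,0,0],
  [0,0.007,0.0317,-0.556,0,0],
  [0,0.01,0.0375,-0.667,0,0],
  [0,0.0136,0.043,-0.778,0,0],
  [0,0.0175,0.0482,-0.889,0,0],
  [0,0.022,0.053,-1,0,0],
  [0,0.022,0.053,-1,0,0],
])

```text
t: 17.8
ee_pos: [0.478, -0.0458, 0.0906]
tool_rot: [[0.001, 0.692, 0.722], [-0.0, 0.722, -0.692], [-1.0, 0.001, 0.001]]
force: [0.0, 0.7, 1.8]
width: 0.195
```

```bash
python3 - <<'E'
from h import *
s=arm.read_state();print(s["force"],s["moment"],s["width"]);a=np.radians(46.2)
to([.519-.06*np.cos(a),-.002-.06*np.sin(a),.0905],-44)
E
```

```text
[0.016 0.739 1.77 ] [0.073 0.036 0.268] 0.19477559416484788
yaw -43.8 p [ 0.478 -0.046  0.091] t 17.8 shares [ 0.     0.    -0.001] [ 0.004  0.001 -0.001]
```

Call:
move_arm([
  [0,0.0003,0.0065,-0.111,0,0],
  [0,0.0011,0.013,-0.222,0,0],
  [0,0.0026,0.0194,-0.333,0,0],
  [0,0.0045,0.0257,-0.444,0,0],
  [0,0.007,0.0317,-0.556,0,0],
  [0,0.01,0.0375,-0.667,0,0],
  [0,0.0136,0.043,-0.778,0,0],
  [0,0.0175,0.0482,-0.889,0,0],
  [0,0.022,0.053,-1,0,0],
  [0,0.022,0.053,-1,0,0],
])

```text
t: 18.63
ee_pos: [0.5191, -0.062, 0.0906]
tool_rot: [[-0.005, -0.021, 1.0], [0.001, 1.0, 0.021], [-1.0, 0.001, -0.005]]
force: [-12.0, 0.4, 8.2]
width: 0.203
```

Call:
move_arm([
  [0,0.0001,0.002,-0.03,0,0],
  [0,0.0002,0.004,-0.06,0,0],
  [0,0.0003,0.006,-0.09,0,0],
  [0,0.0003,0.006,-0.09,0,0],
])

```text
t: 18.97
ee_pos: [0.5194, -0.0617, 0.0904]
tool_rot: [[-0.017, -0.087, 0.996], [0.002, 0.996, 0.087], [-1.0, 0.003, -0.017]]
force: [-28.2, 0.0, 17.5]
width: 0.204
```

```bash
python3 - <<'E'
from h import *
s=arm.read_state();print(s["force"],s["moment"],s["width"],s["joints"]);to(s["ee_pos"])
E
```

```text
[-28.204   0.034  17.514] [ 0.13   4.367 -1.516] 0.20360807516065021 [-0.188  0.145  1.57  -0.001  1.444 -0.275]
yaw 4.99 p [ 0.519 -0.062  0.09 ] t 18.9667 shares [0. 0. 0.] [-0.    -0.022 -0.004]
```

It has reached the stop, with 28 N at the wrist. I'll release, rise, and check it from above.

Call:
move_arm([
  [0,0,-0.004,0.06,0,0],
  [0,0,-0.004,0.08,0,0],
  [0,0,-0.004,0.08,0,0],
  [0,0,-0.004,0.08,0,0],
  [0,0,-0.004,0.08,0,0],
  [0,0,-0.004,0.08,0,0],
], jaw=-1)

```text
t: 19.47
ee_pos: [0.5164, -0.0618, 0.0903]
tool_rot: [[-0.017, -0.024, 1.0], [0.002, 1.0, 0.024], [-1.0, 0.002, -0.017]]
force: [-0.3, 0.8, -0.6]
width: 0.995
```

Call:
move_arm([
  [-0.04,0,0,0,0,0],
  [-0.08,0,0,0,0,0],
  [-0.13,0,0,0,0,0],
  [-0.18,0,0,0,0,0],
  [-0.21,0,0,0,0,0],
  [-0.21,0,0,0,0,0],
])

```text
t: 19.97
ee_pos: [0.5213, -0.0625, 0.2654]
tool_rot: [[-0.006, -0.025, 1.0], [-0.0, 1.0, 0.025], [-1.0, -0.0, -0.006]]
force: [0.1, 0.4, 0.7]
width: 1.004
```

```bash
python3 - <<'E'
from look import *
look();to([.44,-.185,.26],-44);to([.44,-.185,.26],-89)
E
```

```text
live_line_iso_stem [125.1 283.6] 0.56 [ 0.521 -0.004  0.11 ]
live_iso_grip [193.6 281.1] 0.97 [ 0.52  -0.062  0.11 ]
live_line_throttle_stem [313.3 278.9] 0.64 [ 0.521 -0.181  0.11 ]
live_throttle_grip [311.9 220.6] 0.82 [ 0.464 -0.181  0.11 ]
live_throttle_tip [309.4 216.2] 0.67 [ 0.458 -0.185  0.1  ]
live_throttle_tip [310.8 337.5] 0.57 [ 0.579 -0.183  0.1  ]
live_mark_point [270.3 319.1] 0.59 [ 0.558 -0.139  0.1  ]
spare_throttle_grip [319.  337.6] 0.69 [ 0.578 -0.186  0.11 ]
spare_throttle_grip [363.3 388.2] 0.6 [ 0.633 -0.235  0.11 ]
spare_iso_grip [136.5 385.6] 0.91 [ 0.606 -0.011  0.11 ]
spare_iso_grip [195.5 281.1] 0.72 [ 0.52  -0.064  0.11 ]
yaw 1.41 p [ 0.519 -0.062  0.257] t 20.4167 shares [-0.002 -0.151 -0.102] [ 1.009 -0.024  0.006]
yaw 1.41 p [ 0.519 -0.062  0.257] t 20.4167 shares [-0.002 -0.151 -0.102] [ 2.009 -0.022  0.016]
```

The isolating lever is fully open: its grip reads (0.520, −0.062), along the pipe. Now I'll measure the clip's angle precisely with a polar rectification over several views, while moving to the throttle lever.

Call:
move_arm([
  [-0.002,-0.02,-0.015,0.13,0,0],
  [-0.002,-0.04,-0.03,0.27,0,0],
  [-0.002,-0.06,-0.05,0.4,0,0],
  [-0.002,-0.09,-0.07,0.55,0,0],
  [-0.002,-0.12,-0.09,0.7,0,0],
  [-0.002,-0.151,-0.102,0.85,-0.02,0.006],
  [-0.002,-0.151,-0.102,1,-0.024,0.006],
  [-0.002,-0.151,-0.102,1,-0.024,0.006],
])

```text
t: 21.08
ee_pos: [0.4397, -0.1859, 0.2599]
tool_rot: [[-0.0, 0.694, 0.72], [-0.0, 0.72, -0.694], [-1.0, -0.0, -0.0]]
force: [-0.1, 0.1, -0.6]
width: 0.997
```

Call:
move_arm([
  [0,0,0,1,0,0],
  [0,0,0,1,0,0],
  [0,0,0,1,0,0],
  [0,0,0,1,0,0],
  [0,0,0,1,0,0],
  [0,0,0,1,0,0],
  [0,0,0,1,0,0],
  [0,0,0,1,0,0],
])

```text
t: 21.75
ee_pos: [0.44, -0.1852, 0.2596]
tool_rot: [[-0.001, 1.0, 0.021], [0.0, 0.021, -1.0], [-1.0, -0.001, -0.0]]
force: [-0.8, 0.2, 0.2]
width: 0.999
```

```bash
cat > polar.py <<'E'
from look import *
def profile(cam,im,c,stem,z,r0,r1,a=np.arange(-10,100,.5)):
    g=cv2.cvtColor(im,cv2.COLOR_RGB2GRAY).astype(np.float32)
    rr=np.linspace(r0,r1,10);P=[[proj(cam,[stem[0]+r*np.cos(np.radians(t)),stem[1]+r*np.sin(np.radians(t)),z],c) for t in a] for r in rr]
    P=np.array(P,np.float32);return a,cv2.remap(g,P[:,:,1].copy(),P[:,:,0].copy(),cv2.INTER_LINEAR).mean(0)
def darkpeak(a,v,w=6):
    s=cv2.GaussianBlur(v.reshape(1,-1),(0,0),4).ravel();i=s[10:-10].argmin()+10
    k=np.abs(a-a[i])<w;wt=np.clip(np.median(v)-v[k],0,None);return (a[k]*wt).sum()/wt.sum(),s[i]
def report(stem):
    for cam in("wrist","top","side"):
        c=optics.get_calibration(cam);im=optics.snapshot(cam)
        for z in(.094,.1,.108):
            print(cam,z,"clip",np.round(darkpeak(*profile(cam,im,c,stem,z,.061,.075)),1),"pointer",np.round(darkpeak(*profile(cam,im,c,stem,z,.03,.052),3),1))
E
python3 - <<'E'
from polar import *
look();report([.520,-.181]);to([.461,-.183,.09],-88)
E
```

```text
live_line_iso_stem [95.3 55.5] 0.9 [ 0.519 -0.002  0.11 ]
live_iso_grip [ 95.1 130.7] 0.62 [ 0.52  -0.062  0.11 ]
live_line_throttle_stem [ 95.5 278.9] 0.98 [ 0.523 -0.18   0.11 ]
live_line_throttle_stem [174.7 279.1] 0.61 [ 0.459 -0.182  0.11 ]
live_throttle_grip [175.2 278.8] 0.57 [ 0.459 -0.181  0.11 ]
live_throttle_tip [ 21.  279.5] 0.59 [ 0.579 -0.18   0.1  ]
live_mark_point [ 43.8 226.5] 0.62 [ 0.561 -0.138  0.1  ]
spare_throttle_grip [ 44.7 228. ] 0.39 [ 0.559 -0.14   0.11 ]
wrist 0.094 clip [45.8 70.1] pointer [ -1.5 120.7]
wrist 0.1 clip [45.8 58.3] pointer [ -1.5 121.4]
wrist 0.108 clip [45.9 69.4] pointer [ -1.5 124.8]
top 0.094 clip [ 46.8 109.6] pointer [  1.5 131.9]
top 0.1 clip [ 47.3 109.9] pointer [  2.5 132.4]
top 0.108 clip [ 47.9 110.3] pointer [  3.5 133.1]
side 0.094 clip [45.3 81.6] pointer [  0.5 105.6]
side 0.1 clip [44.  72.5] pointer [ -5.  107.4]
side 0.108 clip [41.5 87.8] pointer [ -5.6 164.8]
yaw -88.97 p [ 0.44  -0.186  0.26 ] t 22.35 shares [ 0.212  0.027 -0.003] [-0.022  0.     0.001]
```

Clip at about 46° in world axes, pointer at about 1°. I'll descend, pinch and turn by about 43°, then measure and trim.

Call:
move_arm([
  [0.03,0.02,-0.003,0,0,0],
  [0.07,0.027,-0.003,0,0,0],
  [0.11,0.027,-0.003,0,0,0],
  [0.15,0.027,-0.003,0,0,0],
  [0.18,0.027,-0.003,0,0,0],
  [0.2,0.027,-0.003,0,0,0],
  [0.212,0.027,-0.003,0,0,0],
  [0.212,0.027,-0.003,0,0,0],
  [0.212,0.027,-0.003,0,0,0],
])

```text
t: 23.1
ee_pos: [0.4615, -0.1833, 0.0909]
tool_rot: [[0.0, 1.0, 0.018], [-0.0, 0.018, -1.0], [-1.0, -0.0, 0.0]]
force: [0.1, 0.1, -0.0]
width: 1.0
```

Call:
move_arm([
  [0,0,0,0,0,0],
  [0,0,0,0,0,0],
  [0,0,0,0,0,0],
  [0,0,0,0,0,0],
  [0,0,0,0,0,0],
  [0,0,0,0,0,0],
  [0,0,0,0,0,0],
  [0,0,0,0,0,0],
], jaw=1, force=30)

```text
t: 23.77
ee_pos: [0.4616, -0.1832, 0.0913]
tool_rot: [[0.0, 1.0, 0.018], [-0.0, 0.018, -1.0], [-1.0, 0.0, 0.0]]
force: [-1.1, 1.2, 3.7]
width: 0.201
```

Call:
move_arm([
  [0,0.0003,0.0065,-0.111,0,0],
  [0,0.0011,0.013,-0.222,0,0],
  [0,0.0026,0.0194,-0.333,0,0],
  [0,0.0045,0.0257,-0.444,0,0],
  [0,0.007,0.0317,-0.556,0,0],
  [0,0.01,0.0375,-0.667,0,0],
  [0,0.0136,0.043,-0.778,0,0],
  [0,0.0175,0.0482,-0.889,0,0],
  [0,0.0202,0.0512,-0.956,0,0],
  [0,0.0202,0.0512,-0.956,0,0],
  [0,0.0202,0.0512,-0.956,0,0],
])

```text
t: 24.68
ee_pos: [0.4783, -0.2225, 0.0913]
tool_rot: [[-0.001, 0.717, 0.697], [0.002, 0.697, -0.717], [-1.0, 0.001, -0.003]]
force: [-4.3, 7.3, 6.1]
width: 0.198
```

```bash
python3 - <<'E'
from polar import *
s=arm.read_state();print(s["force"],s["width"]);to(s["ee_pos"])
a=np.arange(15,80,.5)
for cam in("wrist","side"):
    c=optics.get_calibration(cam);im=save(cam,"p1"+cam)
    for z in(.096,.102): print(cam,z,"clip",darkpeak(*profile(cam,im,c,[.520,-.181],z,.062,.075,a)),"ptr",darkpeak(*profile(cam,im,c,[.520,-.181],z,.035,.055,a),3))
    for n in("live_throttle_tip","live_mark_point","live_throttle_grip"):
        print(n,[(round(d["confidence"],2),at_z(cam,d["location"],.1,c)) for d in models.place_of(n,cam)[:2]])
E
```

```text
[-4.294  7.255  6.103] 0.19766213366987453
yaw -45.82 p [ 0.478 -0.223  0.091] t 24.6833 shares [0. 0. 0.] [-0.    -0.003 -0.001]
wrist 0.096 clip (np.float64(nan), np.float32(0.0)) ptr (np.float64(44.99717612070265), np.float32(70.96135))
wrist 0.102 clip (np.float64(nan), np.float32(0.0)) ptr (np.float64(44.49622387081208), np.float32(61.816914))
live_throttle_tip []
live_mark_point []
live_throttle_grip [(0.96, array([ 0.474, -0.229,  0.1  ]))]
side 0.096 clip (np.float64(45.02748467976726), np.float32(70.51129)) ptr (np.float64(43.991032298299174), np.float32(115.73625))
side 0.102 clip (np.float64(43.45876284816507), np.float32(72.67292)) ptr (np.float64(40.53145800787807), np.float32(118.8121))
live_throttle_tip []
live_mark_point [(0.49, array([ 0.557, -0.152,  0.1  ]))]
live_throttle_grip [(0.49, array([ 0.473, -0.214,  0.1  ]))]polar.py:8: RuntimeWarning: invalid value encountered in scalar divide
  k=np.abs(a-a[i])<w;wt=np.clip(np.median(v)-v[k],0,None);return (a[k]*wt).sum()/wt.sum(),s[i]
```

Call:
move_arm([
  [0,0,0,0,0,0],
  [0,0,0,0,0,0],
  [0,0,0,0,0,0],
  [0,0,0,0,0,0],
  [0,0,0,0,0,0],
  [0,0,0,0,0,0],
  [0,0,0,0,0,0],
], jaw=-1)

```text
t: 25.67
ee_pos: [0.4782, -0.2226, 0.0913]
tool_rot: [[-0.001, 0.717, 0.697], [0.002, 0.697, -0.717], [-1.0, 0.001, -0.002]]
force: [-0.2, -0.1, 0.7]
width: 1.0
```

Call:
move_arm([
  [-0.04,0,0,0,0,0],
  [-0.08,0,0,0,0,0],
  [-0.13,0,0,0,0,0],
  [-0.16,0,0,0,0,0],
  [-0.16,0,0,0,0,0],
  [-0.16,0,0,0,0,0],
])

```text
t: 26.17
ee_pos: [0.4789, -0.2232, 0.221]
tool_rot: [[0.002, 0.717, 0.697], [0.0, 0.697, -0.717], [-1.0, 0.002, 0.001]]
force: [-0.1, -0.0, -0.9]
width: 0.998
```

```bash
python3 - <<'E'
from polar import *
a=np.arange(15,80,.5);c=optics.get_calibration("wrist");im=save("wrist","p2");print(np.array(c["world_from_camera"])[:3,3])
for n,z in dict(live_line_throttle_stem=.11,live_throttle_tip=.1,live_mark_point=.1,live_throttle_grip=.11).items():
    print(n,[(round(d["confidence"],2),at_z("wrist",d["location"],z,c)) for d in models.place_of(n,"wrist")[:2]])
for st in([.520,-.181],[.522,-.180],[.52,-.183]):
  for z in(.096,.102): print(st,z,"clip",np.round(darkpeak(*profile("wrist",im,c,st,z,.062,.075,a)),1),"ptr",np.round(darkpeak(*profile("wrist",im,c,st,z,.035,.055,a),3),1))
u=[int(v) for v in proj("wrist",[.545,-.155,.1],c)];r0=max(u[0]-75,0);c0=min(max(u[1]-100,0),360)
cv2.imwrite("pics/c12.png",cv2.resize(im[r0:r0+150,c0:c0+200,::-1],(800,600),interpolation=cv2.INTER_CUBIC));print(r0,c0)
to([.478,-.2225,.0913])
E
```

```text
[ 0.53  -0.175  0.373]
live_line_throttle_stem [(0.7, array([ 0.519, -0.181,  0.11 ])), (0.2, array([ 0.47, -0.37,  0.11]))]
live_throttle_tip [(0.98, array([ 0.562, -0.142,  0.1  ]))]
live_mark_point [(0.8, array([ 0.561, -0.138,  0.1  ]))]
live_throttle_grip [(0.59, array([ 0.477, -0.226,  0.11 ]))]
[0.52, -0.181] 0.096 clip [46.1 51.4] ptr [ 45.  116.4]
[0.52, -0.181] 0.102 clip [46.1 52.7] ptr [ 45.  119.6]
[0.522, -0.18] 0.096 clip [46.8 58.8] ptr [ 46.  122.2]
[0.522, -0.18] 0.102 clip [46.7 72.8] ptr [ 45.9 126.2]
[0.52, -0.183] 0.096 clip [47.3 64. ] ptr [ 46.9 113.9]
[0.52, -0.183] 0.102 clip [47.3 54.7] ptr [ 46.5 116.8]
0 177
yaw -45.83 p [ 0.478 -0.223  0.218] t 26.4167 shares [0.158 0.    0.001] [-0.    -0.006 -0.   ]
```

View pics/c12.png

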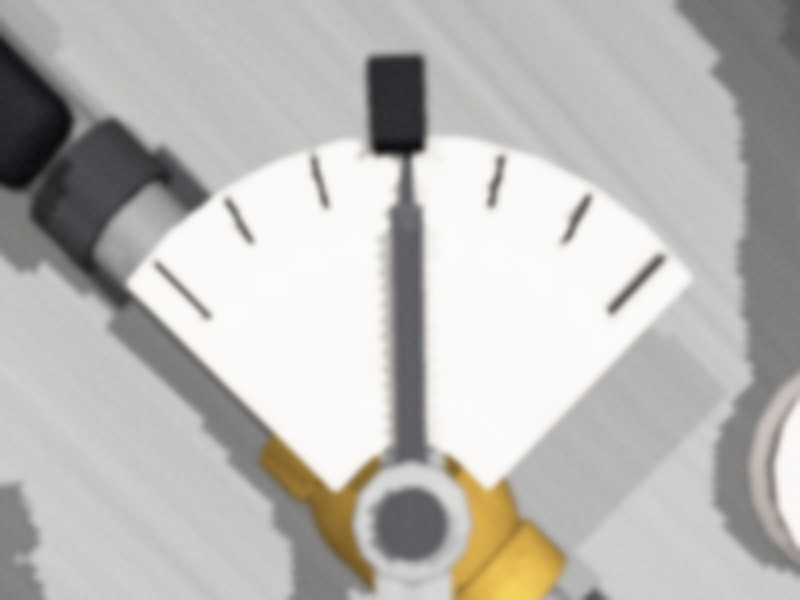

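The last picture shows the pointer tip at (407,160) and the clip's inner face centred at (398,150), about 1.3° short. I'll grip again and trim.

Call:
move_arm([
  [0.04,0,0.001,0,0,0],
  [0.08,0,0.001,0,0,0],
  [0.12,0,0.001,0,0,0],
  [0.145,0,0.001,0,-0.006,0],
  [0.158,0,0.001,0,-0.006,0],
  [0.158,0,0.001,0,-0.006,0],
  [0.158,0,0.001,0,-0.006,0],
])

```text
t: 27.0
ee_pos: [0.4781, -0.2228, 0.0916]
tool_rot: [[-0.0, 0.717, 0.697], [0.0, 0.697, -0.717], [-1.0, -0.0, -0.001]]
force: [0.9, 0.7, -0.4]
width: 1.001
```

Call:
move_arm([
  [0,0,0,0,0,0],
  [0,0,0,0,0,0],
  [0,0,0,0,0,0],
  [0,0,0,0,0,0],
  [0,0,0,0,0,0],
  [0,0,0,0,0,0],
  [0,0,0,0,0,0],
  [0,0,0,0,0,0],
], jaw=1)

```text
t: 27.67
ee_pos: [0.4781, -0.2228, 0.092]
tool_rot: [[-0.0, 0.717, 0.697], [0.0, 0.697, -0.717], [-1.0, -0.0, -0.0]]
force: [-2.8, 1.7, 4.5]
width: 0.198
```

Call:
move_arm([
  [0,0,0.001,-0.015,0,0],
  [0,0,0.0018,-0.03,0,0],
  [0,0,0.002,-0.03,0,0],
  [0,0,0.002,-0.03,0,0],
])

```text
t: 28.0
ee_pos: [0.4789, -0.2235, 0.092]
tool_rot: [[-0.001, 0.7, 0.714], [0.001, 0.714, -0.7], [-1.0, -0.0, -0.002]]
force: [-4.6, 3.9, 4.9]
width: 0.198
```

```bash
python3 - <<'E'
from h import *
s=arm.read_state();print(s["force"],s["width"]);to(s["ee_pos"])
E
```

```text
[-4.553  3.864  4.882] 0.19836770898154507
yaw -44.42 p [ 0.479 -0.224  0.092] t 28.0 shares [0. 0. 0.] [ 0.    -0.002  0.   ]
```

Call:
move_arm([
  [0,0,0,0,0,0],
  [0,0,0,0,0,0],
  [0,0,0,0,0,0],
  [0,0,0,0,0,0],
  [0,0,0,0,0,0],
  [0,0,0,0,0,0],
  [0,0,0,0,0,0],
], jaw=-1)

```text
t: 28.58
ee_pos: [0.4789, -0.2236, 0.092]
tool_rot: [[-0.001, 0.7, 0.714], [0.001, 0.714, -0.7], [-1.0, -0.0, -0.002]]
force: [0.3, 0.1, 0.9]
width: 1.001
```

Call:
move_arm([
  [-0.04,0,0,0,0,0],
  [-0.08,0,0,0,0,0],
  [-0.13,0,0,0,0,0],
  [-0.16,0,0,0,0,0],
  [-0.16,0,0,0,0,0],
  [-0.16,0,0,0,0,0],
])

```text
t: 29.08
ee_pos: [0.4797, -0.2241, 0.2217]
tool_rot: [[0.002, 0.7, 0.714], [-0.001, 0.714, -0.7], [-1.0, 0.001, 0.002]]
force: [-0.8, -0.5, -0.2]
width: 0.998
```

```bash
cat > meas.py <<'E'
from polar import *
def cen(g,row,c0,c1,bg):
    w=np.clip(bg-g[row,c0:c1].astype(float),0,None);return (w*np.arange(c0,c1)).sum()/w.sum()
def meas(im,rot=0):
    "columns (image rows vertical = clip direction) of clip and pointer by darkness"
    g=cv2.cvtColor(im,cv2.COLOR_RGB2GRAY)
    for r in range(18,118,6):
        k=np.where(g[r,260:300]<(85 if r<40 else 150))[0]
        print(r,(k.min()+260,k.max()+260,round(k.mean()+260,1)) if len(k) else None,end="; ")
    print()
E
python3 - <<'E'
from meas import *
meas(cv2.imread("pics/p2.png")[:,:,::-1].copy())
im=save("wrist","p3");meas(im)
c=optics.get_calibration("wrist");a=np.arange(15,80,.5)
for st in([.520,-.181],[.522,-.180],[.52,-.183]): print(st,"clip",np.round(darkpeak(*profile("wrist",im,c,st,.098,.062,.075,a)),1),"ptr",np.round(darkpeak(*profile("wrist",im,c,st,.098,.035,.055,a),3),1))
for n,z in dict(live_throttle_tip=.1,live_mark_point=.1,live_iso_grip=.11).items():
    print(n,[(round(d["confidence"],2),at_z("wrist",d["location"],z,c)) for d in models.place_of(n,"wrist")[:2]])
E
```

```text
18 (np.int64(269), np.int64(282), np.float64(275.5)); 24 (np.int64(269), np.int64(282), np.float64(275.5)); 30 (np.int64(270), np.int64(282), np.float64(276.0)); 36 (np.int64(270), np.int64(282), np.float64(276.0)); 42 (np.int64(277), np.int64(279), np.float64(278.0)); 48 (np.int64(277), np.int64(279), np.float64(278.0)); 54 (np.int64(275), np.int64(281), np.float64(278.0)); 60 (np.int64(275), np.int64(282), np.float64(278.5)); 66 (np.int64(275), np.int64(282), np.float64(278.5)); 72 (np.int64(275), np.int64(282), np.float64(278.5)); 78 (np.int64(275), np.int64(282), np.float64(278.5)); 84 (np.int64(275), np.int64(282), np.float64(278.5)); 90 (np.int64(275), np.int64(282), np.float64(278.5)); 96 (np.int64(276), np.int64(282), np.float64(279.0)); 102 (np.int64(276), np.int64(282), np.float64(279.0)); 108 (np.int64(276), np.int64(282), np.float64(279.0)); 114 (np.int64(274), np.int64(283), np.float64(278.5)); 
18 (np.int64(272), np.int64(285), np.float64(278.5)); 24 (np.int64(272), np.int64(285), np.float64(278.5)); 30 (np.int64(272), np.int64(285), np.float64(278.5)); 36 (np.int64(273
[... 369 characters left out ...]
int64(276), np.int64(282), np.float64(279.0)); 84 (np.int64(276), np.int64(282), np.float64(279.0)); 90 (np.int64(276), np.int64(282), np.float64(279.0)); 96 (np.int64(276), np.int64(283), np.float64(279.5)); 102 (np.int64(276), np.int64(283), np.float64(279.5)); 108 (np.int64(276), np.int64(283), np.float64(279.5)); 114 (np.int64(271), np.int64(289), np.float64(277.9)); 
[0.52, -0.181] clip [47.1 50.3] ptr [ 47.5 115. ]
[0.522, -0.18] clip [47.7 69.1] ptr [ 48.4 119.1]
[0.52, -0.183] clip [48.2 53.6] ptr [ 49.4 113.4]
live_throttle_tip [(0.79, array([ 0.56 , -0.139,  0.1  ]))]
live_mark_point [(0.79, array([ 0.559, -0.137,  0.1  ])), (0.72, array([ 0.363, -0.24 ,  0.1  ]))]
live_iso_grip []
```

The pointer and clip now line up: columns 278.5–279 against 278.5, within about 0.4°. I'll make a last numeric check of the rest and hand in.

```bash
python3 - <<'E'
from h import *
im=save("side","sf");im2=save("top","tf")
for cam in("side","top"):
  for n,z in dict(bottle=.005,live_iso_grip=.11,spare_throttle_grip=.11,spare_iso_grip=.11,tape=.006,spanner=0,vials=0,beaker=0,box=0).items():
    if cam=="top" and n!="bottle": optics.snapshot
    print(cam,n,[(round(d["confidence"],2),at_z(cam,d["location"],z)[:2]) for d in models.place_of(n,cam)[:3] if d["confidence"]>.5])
a=cv2.imread("pics/side0.png").astype(int);d=(np.abs(a-im[:,:,::-1].astype(int)).max(2)>60)
print("changed px: box/vials area",d[330:420,225:385].sum(),"beaker",d[145:182,325:355].sum(),"spare line",d[190:300,310:350].sum(),"tape",d[278:302,298:322].sum())
arm.close_job()
E
```

```text
side bottle []
side live_iso_grip []
side spare_throttle_grip [(0.74, array([ 0.619, -0.242]))]
side spare_iso_grip []
side tape [(0.83, array([ 0.598, -0.249]))]
side spanner [(0.74, array([ 0.301, -0.263]))]
side vials [(0.84, array([ 0.439, -0.452])), (0.6, array([ 0.641, -0.469]))]
side beaker [(0.57, array([0.757, 0.205]))]
side box [(0.84, array([ 0.633, -0.468]))]
top bottle [(0.71, array([0.351, 0.364])), (0.64, array([0.451, 0.37 ])), (0.58, array([0.433, 0.352]))]
top live_iso_grip [(0.77, array([ 0.52, -0.06]))]
top spare_throttle_grip []
top spare_iso_grip [(0.73, array([ 0.605, -0.011]))]
top tape []
top spanner []
top vials [(0.89, array([ 0.442, -0.451]))]
top beaker [(0.64, array([0.748, 0.199]))]
top box [(0.87, array([ 0.633, -0.46 ]))]
changed px: box/vials area 0 beaker 0 spare line 0 tape 0
the job is handed in; nothing more can be done
```

The job is done and handed in at about 30 s, in the order asked.

- **Bottle:** it stands upright in the tray gap between the two other bottles, seen in a picture after release. It was set down under light contact of about 9 N.
- **Isolating valve:** the live lever was turned to its end stop, with about 28 N at the wrist, while the throttle was still shut. Later looks put its grip along the pipe at (0.520, −0.060).
- **Throttle:** the first turn stopped about 1.3° short, so I gripped the lever again and trimmed it. At the end the pointer and clip columns agreed within about half a pixel (about 0.4°). The polar measure read the pointer 0.4–1.2° past the clip, depending on the stem centre assumed. No picture was viewed after the trim, because the view limit was used up.
- **Other things on the bench:** the before/after side pictures showed no changed pixels around the box, vials, beaker, tape and spare line. The spanner was located at the end but not compared.

**One slip:** the first grasp missed. The fingertips turned out to be about 25 mm higher than I took from the stated geometry. They closed on top of the cap and pressed it with about 16 N. The bottle leaned a few degrees, settled upright when I rose, and was then picked up normally.

**Checks that failed or disagreed:** in the final side view the networks did not find the bottle or the isolating lever, because the arm blocked the view. The top view did find both.

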